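# Set the due-date dial and brake it

### The job

Set the library's due-date dial: gently push the dial round by its finger post until its index mark lines up with the line on the brass rider, then push the brake slide fully home towards the dial. Only push with the fingertips, do not grip or squeeze the post or the tab; do not move the rider or the things standing round it, and do not push the brake home before the dial is set.

Things in the scene. Friction and masses are not known exactly. Their poses are not given: they have to be found in the camera images.
- setter: The due-date setter, screwed to the desk: a dark wooden base 220 (its x) by 290 (its y) and 16 mm thick. Origin on the desk top exactly under the dial's axis; the base runs from -110 to +110 mm in its x and from -180 to +110 mm in its y. A white scale ring with dark lines every 10 degrees lies round the dial (every third line longer). Its z axis is up and is the dial's axis.
- dial (a joint): Angle in rad of the dark metal dial about the vertical axis through the setter's origin, counter-clockwise from above positive; it is the direction of the index mark measured from the base's +x axis (values over pi just continue). The dial is a disc of 150 mm diameter, its upper face 28 mm above the desk, with a low hub (33 mm above the desk) in the middle. It turns freely either way without an end stop, needs about 2 N at the post, and stays where it is left.
- index_mark (a point): Rim end of the dial's index mark (a white raised line 4 mm wide along the dial's radius, opposite the post), 75 mm from the axis, 28 mm above the desk. It turns with the dial; the x axis here points outward along the mark.
- post (a point): Centre of the dial's finger post: an upright bright metal pin, round, of 16 mm diameter, 53 mm from the dial's axis, diametrically opposite the index mark. It rises from the dial's face (28 mm) to 56 mm above the desk; this point is 42 mm above the desk.
- rider_line (a point): The target: inner end of the dark line on the brass rider, a small clip 26 x 22 mm and 5 mm thick sitting on the scale ring just outside the dial's rim (top 23 mm above the desk). The line is 4 mm wide and runs along the radius; this point is 80 mm from the dial's axis, and the x axis here points outward along the line, away from the dial's axis. The rider is stiff and is to stay where it is.
- brake (a joint): Travel in m of the dial's brake slide toward the dial (the base's +y): 0 is off, 0.020 is fully home against its stop, starts at up to 0.004. It needs about 2 N and stays where it is left. It is a steel shoe with an upright tab on the base's -y side.
- brake_tab (a point): Middle of the outer (the base's -y) face of the brake's tab, which is pushed: this face is 34 mm wide along the base's x. The tab is 12 mm thick along the base's y and rises from 17 to 44 mm above the desk; this point is 34 mm above the desk, and 140 mm from the dial's axis when the brake is off. Outside the tab the wooden base goes on for 40 mm, 16 mm high.
- ink: Loose bystander, to be left alone: glass ink bottle, 48 x 48 x 58 mm. Origin at the centre of its underside.
- stamp: Loose bystander, to be left alone: small rubber stamp with a turned handle, 26 x 36 x 70 mm. Origin at the centre of its underside.
- tin: Loose bystander, to be left alone: round ribbon tin, 62 x 62 x 23 mm. Origin at the centre of its underside.
- matches: Loose bystander, to be left alone: matchbox, 37 x 54 x 15 mm. Origin at the centre of its underside.
- watch: Loose bystander, to be left alone: pocket watch, 63 x 47 x 12 mm. Origin at the centre of its underside.
- specs: Loose bystander, to be left alone: folded spectacles, 41 x 124 x 8 mm. Origin at the centre of its underside.

How it is judged:
On the way, in this order (a step that is already met when the one before it is completed fails the run):
1. the index mark lines up with the rider's line, the brake still off (y of index_mark in the frame of rider_line between -0.005 and 0.005 m and horizontal distance between index_mark and rider_line below 0.03 m and value of joint brake below 0.012 m), for 0.2 s.
2. the brake is pushed home with the dial still lined up (y of index_mark in the frame of rider_line between -0.005 and 0.005 m and horizontal distance between index_mark and rider_line below 0.03 m and value of joint brake above 0.017 m), for 0.2 s.
At the end, for the whole second after the job is handed in: The rim end of the index mark lies within 5 mm sideways of the rider's line (about 3.8 degrees), the brake is within 3 mm of fully home, and the dial is at rest (all of step 2 and velocity of joint dial between -0.02 and 0.02 rad/s); the robot touches nothing.
It fails at once if the brake is pushed home (beyond 14 mm) while the dial is not lined up (value of joint brake above 0.014 m and not (y of index_mark in the frame of rider_line between -0.005 and 0.005 m and horizontal distance between index_mark and rider_line below 0.03 m)).
It fails at once if the rider is pushed more than 4 mm along the scale (distance of rider_line from where it was at the start of the episode above 0.004 m).
It fails at once if the post or dial is gripped, or pressed with more than 25 N (contact force between the fingers and dial above 25 N).
It fails at once if the brake is gripped, or pressed with more than 35 N (contact force between the fingers and brake above 35 N).
It fails at once if a thing standing round the setter is moved more than 15 mm or lifted (distance of any of ink, stamp, tin, matches, watch, specs from where it was at the start of the episode above 0.015 m).
It also fails if it takes over 51 s, if anything falls off the work surface, if the arm or the gripper's body presses on something with over 40 N, if the wrist force passes 120 N, or if a joint passes its speed limit or range.

### The arm

A 6-joint arm with a two-finger parallel gripper is mounted at the origin on a cart in front of the work surface, level with it; the furniture and walls round the work are solid. World frame = base frame: x ahead of the robot, y to its left, z up, the work surface at z = 0. Lengths are in m, angles in rad, forces in N, time in s.
With the tool pointing down it reaches from about 0.35 to 0.875 m from the base axis. Payload 4.2 kg.
Tool frame: the origin (TCP) lies at the very end of the fingers, on their centre line; the grasp point (between the pads) lies 19 mm behind it (pinch_z is the distance from the TCP to the grasp point, in m); z points along the fingers, y is the line along which they close (so a half turn about z gives the same grasp; the last joint's range is limited). The gripper opens to 87 mm and grips with 3 to 60 N. Pads are 19 mm wide; open, the fingers measure 117 mm over their backs; the gripper's body (75 mm by 190 mm) begins 51 mm behind the grasp point.
Start: joints at [0.259, 0.385, 0.008, 0, -1.194, -0.259], TCP at [0.625, 0, 0.223] pointing down, gripper open.
Joint ranges: [-3.14, 3.14], [-1.21, 2.06], [-1.07, 1.41], [-3.16, 2.05], [-2.99, -0.16], [-3.1, 3.1]. Speed limits (rad/s): [2.79, 2.79, 3.14, 3.14, 3.14, 3.14].

### API

Orientations are given as a 3x3 rotation matrix whose columns are the frame's x, y, z axes.
In Python, from bench import * gives the robot as it stands. The module is installed in compiled form; this text tells all that it offers.
- The arm moves only by the tool play_rows, never from a script. Its argument "targets" is a list of rows, each a list of 7 numbers: the finger opening in m, from 0 to 0.087, then the shift along the tool's x, y, z in m, then the turn, a rotation vector about the tool's x, y, z in rad. In form: [[gripper, dx, dy, dz, ax, ay, az], ...]. A call has exactly 10 rows; each row is the pose to reach, as a shift and turn from the pose commanded when the call began, along the tool's axes at that moment; what a row does not reach only later rows make up. A row lasts 1/10 s, in which the tool goes at most 50 mm and 8.59 degrees, less where a joint would pass 70% of its speed; a pose out of reach is approached as far as the arm can. A call with a gripper value outside its range is refused whole. The fingers move at their own pace and stop on an object; "newtons" is the grip in N (left out, the last holds). Time passes only in rows, so rows that repeat a pose let the fingers close, or fill a call up. It gives the time, the measured TCP pose, the force, the opening and the grip force at its end, in the units of the state.
- state(): the state, without advancing time (a new reading comes with each control period).
- grab_frame(name): name is "scene" or "side" or "wrist"; returns a dict with "image" (480x640x3 uint8, red, green, blue), "range_z" (480x640 float32, m along the optical axis (not along the pixel's ray), 0 where there is no reading), "intrinsics" (3x3 intrinsics, pixels), "world_to_cam" (4x4, takes a point from world to camera coordinates); the wrist camera has in their place "T_tool_cam" (4x4, takes a point from camera to tool coordinates, whose origin is the TCP and whose axes are the flange's). Camera axes: x right, y down, z forward; pixel columns grow to the right and rows downward; lengths in m; the calibration is good to about 2 mm. A picture is of the moment at which its call begins: read the wrist's pose just before it.
- sign_off(): hands the job in; it is judged then, once.
The state is a dict: "clock": time; "q": joint angles; "joint_velocities": joint speeds; "effort": joint torques, N m; "position": TCP position; "ee_rot": TCP orientation; "wrist_force": force on the tool from outside, world axes, zero at the start; "torque": the same for the moment, N m; "gripper_width": finger opening in m; "gripper_force": force on a finger pad.
Only numpy, scipy, OpenCV 4.12 (cv2) and the standard library are available. Lean on these libraries where they do the work, as an engineer would, in place of code of your own. Each camera call takes 0.05 s, during which the arm holds its last target. There are 200 camera calls.

## Working session

There is one attempt and no reset: what is moved stays moved. The work goes in short steps, Python scripts to look and compute and a tool call to move; the robot and the scene stay as the last step left them, time stands still between calls to the robot, and variables do not carry over. Pictures are saved under pics/ and viewed, at most 12 in all, crops included, and the job is handed in when it is done.

Besides the shell and the picture viewer there is one more tool, called after "Request:" as a command line: name --pt "numbers of a row" for each row, then --argument value for the rest. play_rows: Moves the arm, as the interface text tells. Its arguments: {"type":"object","properties":{"targets":{"type":"array"},"newtons":{"type":"number"}},"required":["targets"]}

```bash
mkdir -p pics; python3 - <<'E'
from bench import *
import cv2,numpy as np
s=state();print(s['clock'],s['position'],s['ee_rot'],s['gripper_width'])
for n in ['scene','wrist']:
    f=grab_frame(n);cv2.imwrite(f'pics/{n}0.png',f['image'][:,:,::-1]);np.savez(f'{n}0.npz',**f,pos=s['position'],R=s['ee_rot'])
    print(n,f['intrinsics'].round(1).tolist(),(f['world_to_cam'] if n!='wrist' else f['T_tool_cam']).round(3).tolist())
E
```

```text
0.0 [6.24391209e-01 2.83799314e-05 2.21426174e-01] [[-2.05565364e-04 -9.99997484e-01 -2.23363985e-03]
 [-9.99999976e-01  2.05743755e-04 -7.96361147e-05]
 [ 8.00954718e-05  2.23362342e-03 -9.99997502e-01]] 0.087003405262869
scene [[440.4, 0.0, 314.7], [0.0, 440.4, 240.2], [0.0, 0.0, 1.0]] [[-0.877, -0.48, 0.016, 0.534], [-0.211, 0.355, -0.911, 0.157], [0.432, -0.802, -0.412, 0.709], [0.0, 0.0, 0.0, 1.0]]
wrist [[330.4, 0.0, 311.2], [0.0, 330.4, 235.1], [0.0, 0.0, 1.0]] [[-0.001, -0.968, -0.253, 0.07], [1.0, -0.001, -0.0, -0.0], [0.0, -0.253, 0.968, -0.162], [0.0, 0.0, 0.0, 1.0]]
```

View pics/scene0.png

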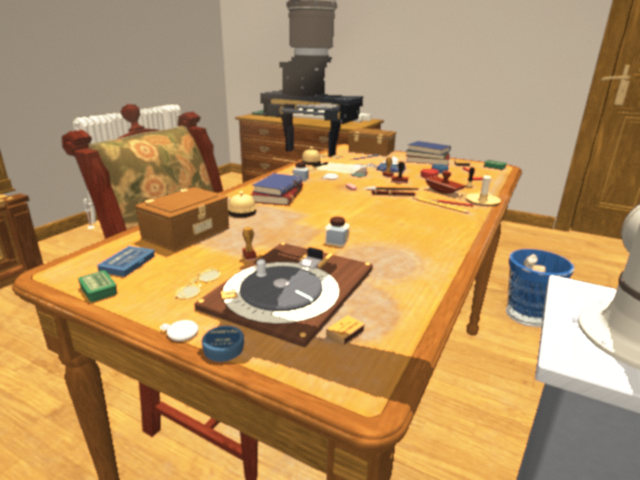

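View pics/wrist0.png

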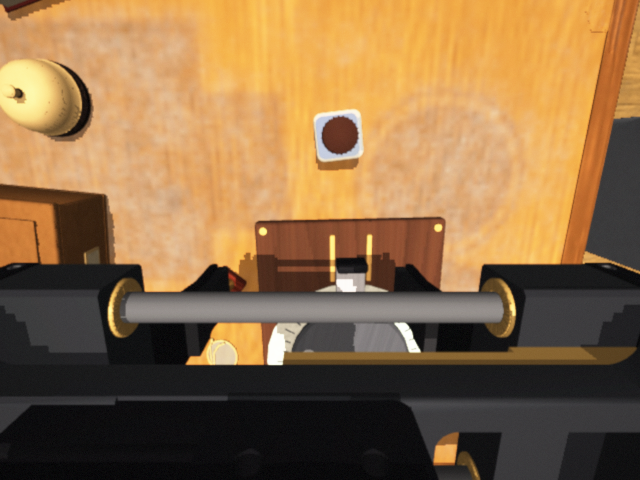

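The scene view shows the dial centred near (287,287), the post at (262,266), the mark's rim end near (313,301), the rider near (228,295) and the brake tab at (313,254). The wrist view shows the base's -y edge from (257,220) to (443,219) and the tab at (351,265), with the rest hidden by the gripper.

```bash
cat > h.py <<'E'
import numpy as np,cv2
def cam(f):
    "camera->world, K"
    if 'world_to_cam' in f: return np.linalg.inv(f['world_to_cam']),f['intrinsics']
    T=np.eye(4);T[:3,:3]=f['R'];T[:3,3]=f['pos'];return T@f['T_tool_cam'],f['intrinsics']
def ray(f,uv,z):
    T,K=cam(f);uv=np.atleast_2d(np.float64(uv))
    d=np.c_[uv,np.ones(len(uv))]@np.linalg.inv(K).T@T[:3,:3].T
    return T[:3,3]+d*((z-T[2,3])/d[:,2])[:,None]
def shot(n,tag):
    from bench import state,grab_frame
    s=state();f=grab_frame(n);f.update(pos=s['position'],R=s['ee_rot'])
    cv2.imwrite(f'pics/{n}{tag}.png',f['image'][:,:,::-1]);np.savez(f'{n}{tag}.npz',**f);return f
E
python3 - <<'E'
from h import *
f=np.load('scene0.npz')
for n,uv,z in [('dial',(289,286),.03),('post',(262,262),.056),('mark',(313,301),.028),('rider',(229,295),.023),('tab',(313,251),.044),('ink',(337,243),0),('stamp',(249,262),0),('matches',(346,336),0),('tin',(223,355),0),('watch',(182,332),.01),('specs',(198,285),.005),
 ('c',(285,245),.016),('c',(373,268),.016),('c',(305,335),.016),('c',(203,303),.016)]: print(n,ray(f,uv,z).round(3))
f=np.load('wrist0.npz');print(ray(f,[(257,220),(443,219)],.016).round(3),ray(f,(351,262),.044).round(3),ray(f,(338,135),.05).round(3))
E
```

```text
dial [[0.556 0.193 0.03 ]]
post [[0.62  0.181 0.056]]
mark [[0.496 0.212 0.028]]
rider [[0.635 0.261 0.023]]
tab [[0.574 0.071 0.044]]
ink [[ 0.59  -0.075  0.   ]]
stamp [[0.708 0.107 0.   ]]
matches [[0.422 0.237 0.   ]]
tin [[0.561 0.37  0.   ]]
watch [[0.643 0.368 0.01 ]]
specs [[0.728 0.239 0.005]]
c [[0.67  0.025 0.016]]
c [[0.461 0.028 0.016]]
c [[0.469 0.286 0.016]]
c [[0.665 0.295 0.016]]
[[0.686 0.008 0.016]
 [0.475 0.008 0.016]] [[0.581 0.049 0.044]] [[ 0.598 -0.083  0.05 ]]
```

Request:
play_rows --pt "0 -0.04 0.005 -0.01 0 0 0" --pt "0 -0.08 0.01 -0.02 0 0 0" --pt "0 -0.12 0.015 -0.03 0 0 0" --pt "0 -0.16 0.02 -0.04 0 0 0" --pt "0 -0.2 0.025 -0.06 0 0 0" --pt "0 -0.24 0.03 -0.07 0 0 0" --pt "0 -0.28 0.035 -0.08 0 0 0" --pt "0 -0.28 0.035 -0.08 0 0 0" --pt "0 -0.28 0.035 -0.08 0 0 0" --pt "0 -0.28 0.035 -0.08 0 0 0" --newtons 5

```text
clock: 1.1
position: [0.5898, 0.2792, 0.3017]
ee_rot: [[-0.001, -1.0, -0.001], [-1.0, 0.001, -0.001], [0.001, 0.001, -1.0]]
wrist_force: [-0.2, 0.7, -0.1]
gripper_width: 0.0147
gripper_force: 0.0
```

```bash
python3 -c "
from h import *
f=shot('wrist',1);print(f['pos'],f['R'].round(3))"
```

```text
[0.58975885 0.27917543 0.30171371] [[-0.001 -1.    -0.001]
 [-1.     0.001 -0.001]
 [ 0.001  0.001 -1.   ]]
```

View pics/wrist1.png

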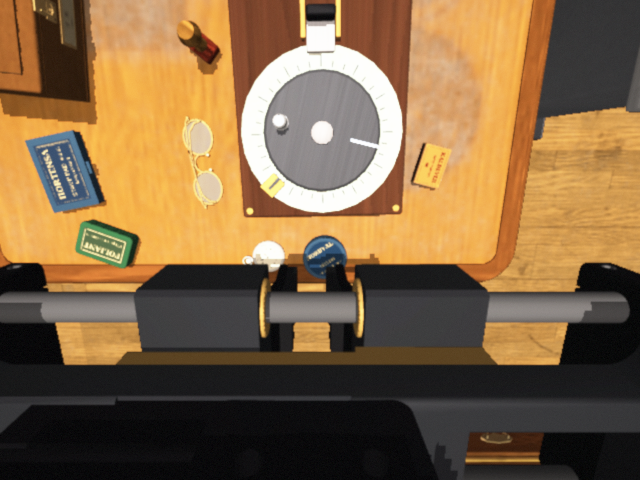

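The wrist view shows the dial centred at (322,131), the post top at (280,121), the mark running from (351,140) to (379,147), the rider at (272,186), the tab at (320,14), the base's +y corners at (250,211) and (396,208), the matchbox at (432,165) and the specs at (200,160).

```bash
python3 - <<'E'
from h import *
f=dict(np.load('wrist1.npz'));im=f['image'];hsv=cv2.cvtColor(im,cv2.COLOR_RGB2HSV).astype(int)
H,S,V=hsv[...,0],hsv[...,1],hsv[...,2]
yy,xx=np.mgrid[:480,:640]; r=np.hypot(xx-322,yy-131)
def lab(m):
    n,l,st,c=cv2.connectedComponentsWithStats(m.astype(np.uint8));return sorted([(st[i,4],c[i].round(1).tolist(),st[i,:4].tolist()) for i in range(1,n)],reverse=True)[:4],l
ring=((S<60)&(V>150)&(r<95)).astype(np.uint8)
c=max(cv2.findContours(ring,cv2.RETR_EXTERNAL,cv2.CHAIN_APPROX_NONE)[0],key=cv2.contourArea)
dark=((V<140)&(S<80)&(r<70)).astype(np.uint8);d=max(cv2.findContours(dark,cv2.RETR_EXTERNAL,cv2.CHAIN_APPROX_NONE)[0],key=cv2.contourArea)
P=ray(f,cv2.convexHull(d).reshape(-1,2),.028)[:,:2]
(cx,cy),rad=cv2.minEnclosingCircle(P.astype(np.float32));e=cv2.fitEllipse(P.astype(np.float32)*1000);print('dial',cx,cy,rad,e)
print('hub/post/mark',lab((V>150)&(S<60)&(r<57))[0])
b,l=lab((S>90)&(V>120)&(H>15)&(H<40)&(r<90)&(r>52));print('rider',b)
cv2.imwrite('pics/crop1.png',cv2.resize(im[0:220,230:410,::-1],None,fx=3.2,fy=2.7,interpolation=cv2.INTER_CUBIC))
for n,uv,z in [('post',(280,119),.056),('markrim',(379.5,147),.028),('markin',(351,140),.028),('rider',(272,186),.023),('tab',(320,12),.044),('corners',[(250,211),(396,208)],.016),('hub',(322,132),.033)]: print(n,ray(f,uv,z).round(4).tolist())
E
```

```text
dial 0.5765191912651062 0.1893511563539505 0.07320398837327957 ((576.5648193359375, 189.3798065185547), (145.33448791503906, 145.66200256347656), 12.246112823486328)
hub/post/mark [(np.int32(461), [321.5, 131.7], [310, 120, 24, 24]), (np.int32(275), [279.8, 116.1], [271, 90, 19, 40]), (np.int32(163), [362.9, 142.6], [349, 137, 29, 12]), (np.int32(14), [329.6, 98.6], [328, 94, 4, 9])]
rider [(np.int32(272), [271.7, 185.6], [260, 174, 24, 24]), (np.int32(165), [235.0, 137.3], [233, 113, 6, 51]), (np.int32(151), [324.1, 218.3], [299, 216, 50, 5]), (np.int32(10), [409.1, 115.6], [408, 113, 3, 6])]
post [[0.6261, 0.1753, 0.056]]
markrim [[0.5025, 0.207, 0.028]]
markin [[0.5391, 0.1984, 0.028]]
rider [[0.6417, 0.2567, 0.023]]
tab [[0.5795, 0.0613, 0.044]]
corners [[0.6739, 0.2916, 0.016], [0.4734, 0.2879, 0.016]]
hub [[0.5761, 0.1888, 0.033]]
```

View pics/crop1.png

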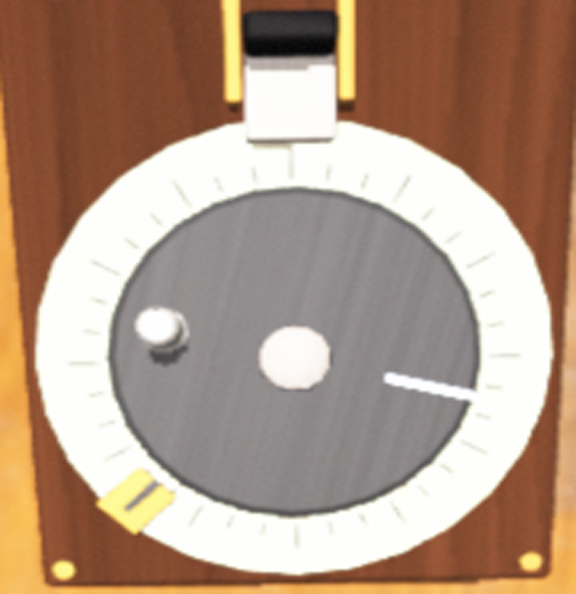

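The crop confirms the mark at about 166° and the post at about -14.5°. The rider's line is at about 46°, so the dial must turn about -120° (clockwise). I'll go down on the counter-clockwise side of the post, with the finger face along the radius.

Request:
play_rows --pt "0 0.03 -0.02 0.03 0 0 0.1" --pt "0 0.072 -0.046 0.06 0 0 0.2" --pt "0 0.072 -0.046 0.1 0 0 0.253" --pt "0 0.072 -0.046 0.14 0 0 0.253" --pt "0 0.072 -0.046 0.18 0 0 0.253" --pt "0 0.072 -0.046 0.21 0 0 0.253" --pt "0 0.072 -0.046 0.235 0 0 0.253" --pt "0 0.072 -0.046 0.252 0 0 0.253" --pt "0 0.072 -0.046 0.263 0 0 0.253" --pt "0 0.072 -0.046 0.263 0 0 0.253"

```text
clock: 2.15
position: [0.6351, 0.2064, 0.0378]
ee_rot: [[-0.252, -0.968, -0.003], [-0.968, 0.252, -0.002], [0.002, 0.003, -1.0]]
wrist_force: [-0.5, -0.4, 0.3]
gripper_width: 0.0004
gripper_force: 0.0
```

```bash
python3 -c "
from h import *
from bench import state
s=state();print(s['position'],s['q'],s['gripper_width'],s['wrist_force']);f=shot('wrist',2)"
```

```text
[0.63512199 0.20642588 0.03779325] [ 5.55771140e-01  6.23308852e-01 -8.68140063e-02 -2.92021284e-04
 -8.64317873e-01 -8.10173955e-01] 0.0003988417980034249 [-0.5257106  -0.39134567  0.33887476]
```

View pics/wrist2.png

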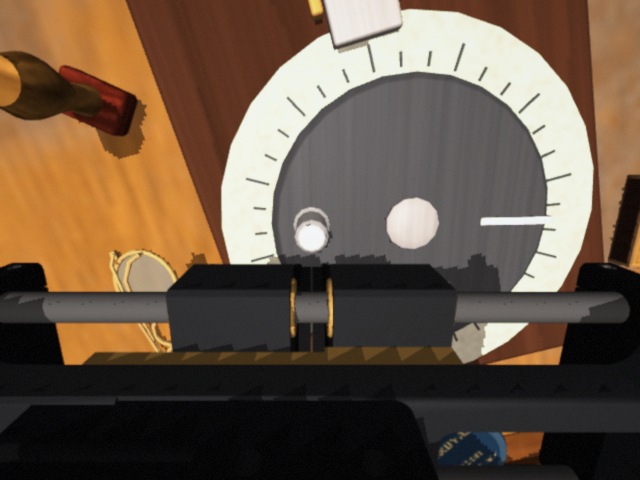

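The wrist view shows the post at (311,235) straight ahead of the closed fingers, with the hub at (412,222) and the mark at (480–548,220). The fingers are clear of everything, so I'll work out the arc rows.

```bash
cat >> h.py <<'E'
def arc(cx,cy,degs,dx0=0):
    for d in degs:
        a=np.deg2rad(d);print([0,round(dx0+cx-(cx*np.cos(a)-cy*np.sin(a)),4),round(cy-(cx*np.sin(a)+cy*np.cos(a)),4),0,0,0,round(a,3)])
E
python3 -c "
from h import *
arc(.0194,.0524,[1,2,4,6,8,10,12],.012);print();arc(.0194,.0524,range(3,31,3))"
```

```text
[0, np.float64(0.0129), np.float64(-0.0003), 0, 0, 0, np.float64(0.017)]
[0, np.float64(0.0138), np.float64(-0.0006), 0, 0, 0, np.float64(0.035)]
[0, np.float64(0.0157), np.float64(-0.0012), 0, 0, 0, np.float64(0.07)]
[0, np.float64(0.0176), np.float64(-0.0017), 0, 0, 0, np.float64(0.105)]
[0, np.float64(0.0195), np.float64(-0.0022), 0, 0, 0, np.float64(0.14)]
[0, np.float64(0.0214), np.float64(-0.0026), 0, 0, 0, np.float64(0.175)]
[0, np.float64(0.0233), np.float64(-0.0029), 0, 0, 0, np.float64(0.209)]

[0, np.float64(0.0028), np.float64(-0.0009), 0, 0, 0, np.float64(0.052)]
[0, np.float64(0.0056), np.float64(-0.0017), 0, 0, 0, np.float64(0.105)]
[0, np.float64(0.0084), np.float64(-0.0024), 0, 0, 0, np.float64(0.157)]
[0, np.float64(0.0113), np.float64(-0.0029), 0, 0, 0, np.float64(0.209)]
[0, np.float64(0.0142), np.float64(-0.0032), 0, 0, 0, np.float64(0.262)]
[0, np.float64(0.0171), np.float64(-0.0034), 0, 0, 0, np.float64(0.314)]
[0, np.float64(0.0201), np.float64(-0.0035), 0, 0, 0, np.float64(0.367)]
[0, np.float64(0.023), np.float64(-0.0034), 0, 0, 0, np.float64(0.419)]
[0, np.float64(0.0259), np.float64(-0.0031), 0, 0, 0, np.float64(0.471)]
[0, np.float64(0.0288), np.float64(-0.0027), 0, 0, 0, np.float64(0.524)]
```

Request:
play_rows --pt "0 0.005 0 0 0 0 0" --pt "0 0.009 0 0 0 0 0" --pt "0 0.012 0 0 0 0 0" --pt "0 0.0129 -0.0003 0 0 0 0.017" --pt "0 0.0138 -0.0006 0 0 0 0.035" --pt "0 0.0157 -0.0012 0 0 0 0.07" --pt "0 0.0176 -0.0017 0 0 0 0.105" --pt "0 0.0195 -0.0022 0 0 0 0.14" --pt "0 0.0214 -0.0026 0 0 0 0.175" --pt "0 0.0233 -0.0029 0 0 0 0.209"

```text
clock: 3.2
position: [0.6335, 0.1857, 0.04]
ee_rot: [[-0.447, -0.894, 0.002], [-0.894, 0.447, 0.001], [-0.002, -0.001, -1.0]]
wrist_force: [0.8, 1.8, 0.3]
gripper_width: 0.0006
gripper_force: 0.9
```

```bash
cat >> h.py <<'E'
C=np.array([.5765,.1892])
def where():
    from bench import state
    s=state();R=s['ee_rot'];d=C-s['position'][:2]
    print('axis in tool',(R[:2,:2].T@d).round(4),'yaw',np.rad2deg(np.arctan2(R[1,0],R[0,0])).round(1),s['position'].round(4),s['wrist_force'].round(1))
def hub_mark(f):
    "mark/post angle from bright blobs on dial, white mark pixels projected on z=.028"
    im=f['image'];hsv=cv2.cvtColor(im,cv2.COLOR_RGB2HSV)
    m=(hsv[...,1]<60)&(hsv[...,2]>150);v,u=np.nonzero(m)
    P=ray(f,np.c_[u,v],.028)[:,:2]-C;r=np.hypot(*P.T);a=np.rad2deg(np.arctan2(P[:,1],P[:,0]))
    k=(r>.042)&(r<.07);h,e=np.histogram(a[k],360,(-180,180));print('bright deg',[(int(e[i]),int(h[i])) for i in np.argsort(-h)[:8]])
    return a[k]
E
python3 -c "
from h import *
where();hub_mark(dict(np.load('wrist2.npz')));hub_mark(shot('wrist',3));arc(.018,.0524,[0])"
```

```text
axis in tool [0.0224 0.0526] yaw -116.6 [0.6335 0.1857 0.04  ] [0.8 1.8 0.3]
bright deg [(165, 104), (167, 98), (166, 84), (168, 77), (-9, 54), (-7, 54), (-10, 54), (-8, 54)]
bright deg [(159, 93), (158, 92), (157, 91), (156, 77), (160, 53), (-14, 41), (-13, 41), (-11, 40)]
[0, np.float64(0.0), np.float64(0.0), 0, 0, 0, np.float64(0.0)]
```

```bash
python3 -c "
from h import *
arc(.0222,.0526,range(3,31,3))" | sed 's/np.float64//g'
```

```text
[0, (0.0028), (-0.0011), 0, 0, 0, (0.052)]
[0, (0.0056), (-0.002), 0, 0, 0, (0.105)]
[0, (0.0085), (-0.0028), 0, 0, 0, (0.157)]
[0, (0.0114), (-0.0035), 0, 0, 0, (0.209)]
[0, (0.0144), (-0.004), 0, 0, 0, (0.262)]
[0, (0.0173), (-0.0043), 0, 0, 0, (0.314)]
[0, (0.0203), (-0.0045), 0, 0, 0, (0.367)]
[0, (0.0233), (-0.0045), 0, 0, 0, (0.419)]
[0, (0.0263), (-0.0043), 0, 0, 0, (0.471)]
[0, (0.0293), (-0.0041), 0, 0, 0, (0.524)]
```

Request:
play_rows --pt "0 0.0028 -0.0011 0 0 0 0.052" --pt "0 0.0056 -0.002 0 0 0 0.105" --pt "0 0.0085 -0.0028 0 0 0 0.157" --pt "0 0.0114 -0.0035 0 0 0 0.209" --pt "0 0.0144 -0.004 0 0 0 0.262" --pt "0 0.0173 -0.0043 0 0 0 0.314" --pt "0 0.0203 -0.0045 0 0 0 0.367" --pt "0 0.0233 -0.0045 0 0 0 0.419" --pt "0 0.0263 -0.0043 0 0 0 0.471" --pt "0 0.0293 -0.0041 0 0 0 0.524"

```text
clock: 4.25
position: [0.6243, 0.1577, 0.0399]
ee_rot: [[-0.835, -0.551, 0.002], [-0.551, 0.835, 0.002], [-0.003, 0.0, -1.0]]
wrist_force: [0.4, 3.0, -0.2]
gripper_width: 0.0004
gripper_force: 1.1
```

```bash
python3 -c "
from h import *
where();hub_mark(shot('wrist',4))"
```

```text
axis in tool [0.0226 0.0526] yaw -146.6 [0.6243 0.1577 0.0399] [ 0.4  3.  -0.2]
bright deg [(129, 91), (128, 89), (127, 89), (130, 81), (126, 52), (-43, 41), (-41, 39), (-44, 38)]
```

Request:
play_rows --pt "0 0.0028 -0.0011 0 0 0 0.052" --pt "0 0.0056 -0.002 0 0 0 0.105" --pt "0 0.0085 -0.0028 0 0 0 0.157" --pt "0 0.0114 -0.0035 0 0 0 0.209" --pt "0 0.0144 -0.004 0 0 0 0.262" --pt "0 0.0173 -0.0043 0 0 0 0.314" --pt "0 0.0203 -0.0045 0 0 0 0.367" --pt "0 0.0233 -0.0045 0 0 0 0.419" --pt "0 0.0263 -0.0043 0 0 0 0.471" --pt "0 0.0293 -0.0041 0 0 0 0.524"

```text
clock: 5.3
position: [0.6026, 0.138, 0.04]
ee_rot: [[-0.998, -0.06, 0.003], [-0.06, 0.998, 0.001], [-0.003, 0.001, -1.0]]
wrist_force: [0.7, 2.8, -0.8]
gripper_width: 0.0003
gripper_force: 1.1
```

```bash
python3 -c "
from h import *
where();hub_mark(shot('wrist',5))"
```

```text
axis in tool [0.023  0.0527] yaw -176.6 [0.6026 0.138  0.04  ] [ 0.7  2.8 -0.8]
bright deg [(100, 94), (99, 92), (98, 89), (-71, 39), (-73, 38), (-70, 38), (-72, 38), (-69, 38)]
```

Request:
play_rows --pt "0 0.0028 -0.0011 0 0 0 0.052" --pt "0 0.0056 -0.002 0 0 0 0.105" --pt "0 0.0085 -0.0028 0 0 0 0.157" --pt "0 0.0114 -0.0035 0 0 0 0.209" --pt "0 0.0144 -0.004 0 0 0 0.262" --pt "0 0.0173 -0.0043 0 0 0 0.314" --pt "0 0.0203 -0.0045 0 0 0 0.367" --pt "0 0.0233 -0.0045 0 0 0 0.419" --pt "0 0.0263 -0.0043 0 0 0 0.471" --pt "0 0.0293 -0.0041 0 0 0 0.524"

```text
clock: 6.35
position: [0.5736, 0.1316, 0.04]
ee_rot: [[-0.895, 0.447, 0.003], [0.447, 0.895, 0.001], [-0.002, 0.002, -1.0]]
wrist_force: [1.9, -0.1, -0.9]
gripper_width: 0.0004
gripper_force: 1.2
```

```bash
python3 -c "
from h import *
where();f=shot('wrist',6);hub_mark(f)
from bench import state;print(state()['q'])"
```

```text
axis in tool [0.0231 0.0528] yaw 153.5 [0.5736 0.1316 0.04  ] [ 1.9 -0.1 -0.9]
bright deg [(69, 92), (70, 91), (68, 75), (71, 63), (-98, 40), (-101, 39), (-100, 38), (-99, 38)]
[ 5.01226482e-01  5.10453738e-01 -3.05129935e-01  4.68567422e-04
 -7.53067400e-01 -2.53714520e+00]
```

View pics/wrist6.png

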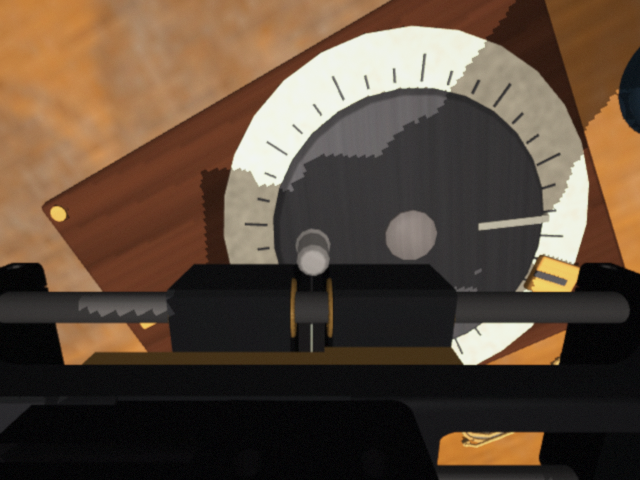

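The wrist view shows the mark from (480,227) to (548,219), the rider at (555,275) with its line from (537,270) to (567,283), and the finger against the post at (313,255). Next I'll measure both lines in this image.

```bash
cat >> h.py <<'E'
def line_ang(f,uv,z):
    P=ray(f,uv,z)[:,:2]-C;r=np.hypot(*P.T);a=np.rad2deg(np.arctan2(P[:,1],P[:,0]));return a,r
E
python3 -c "
from h import *
f=dict(np.load('wrist6.npz'));im=f['image'];hsv=cv2.cvtColor(im,cv2.COLOR_RGB2HSV).astype(int)
sub=np.zeros((480,640),bool);sub[262:288,533:568]=1
v,u=np.nonzero(sub&(hsv[...,2]<95)&(hsv[...,1]<130))
a,r=line_ang(f,np.c_[u,v],.023)
k=(r>.08)&(r<.1)
print('rider line',len(a),np.median(a[k]),a[k].std(),r.min(),r.max(),C+ 0)
for lo in np.arange(.078,.104,.004): q=(r>lo)&(r<lo+.004);print(round(lo,3),q.sum(),a[q].mean().round(1) if q.any() else '')
b=(hsv[...,1]<60)&(hsv[...,2]>130);b[:200]=0;b[240:]=0;b[:,:478]=0;b[:,550:]=0
v,u=np.nonzero(b);a,r=line_ang(f,np.c_[u,v],.028);k=(r>.04)&(r<.075);print('mark',np.median(a[k]),a[k].std())
cv2.imwrite('pics/x.png',im[255:295,520:580,::-1].repeat(8,0).repeat(8,1))
# hub check
print(ray(f,(411,235),.033))
f=dict(np.load('wrist1.npz'));print(ray(f,(322,132),.033))
"
```

```text
rider line 39 45.6881860141362 0.41540287581803276 0.07693260151051506 0.09814982345511765 [0.5765 0.1892]
0.078 16 45.5
0.082 3 46.0
0.086 3 45.4
0.09 6 45.5
0.094 9 45.7
0.098 1 45.8
0.102 0 
mark 69.73996776989257 3.2108180331974356
[[0.57553232 0.18874549 0.033     ]]
[[0.57612847 0.18884571 0.033     ]]
```

View pics/x.png

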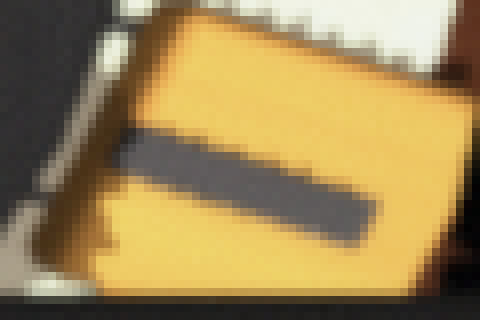

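The rider line is at 45.7° and the mark at 69.7°, so 24° remain. The next move takes 22° of arc with only half of that as tool yaw, because the last joint is near its range.

```bash
python3 -c "
from h import *
arc(.0230,.0528,[3,6,9,12,14.5,17,19,20.5,21.5,22])" | sed 's/np.float64//g'
```

```text
[0, (0.0028), (-0.0011), 0, 0, 0, (0.052)]
[0, (0.0056), (-0.0021), 0, 0, 0, (0.105)]
[0, (0.0085), (-0.0029), 0, 0, 0, (0.157)]
[0, (0.0115), (-0.0036), 0, 0, 0, (0.209)]
[0, (0.014), (-0.0041), 0, 0, 0, (0.253)]
[0, (0.0164), (-0.0044), 0, 0, 0, (0.297)]
[0, (0.0184), (-0.0046), 0, 0, 0, (0.332)]
[0, (0.0199), (-0.0047), 0, 0, 0, (0.358)]
[0, (0.021), (-0.0048), 0, 0, 0, (0.375)]
[0, (0.0215), (-0.0048), 0, 0, 0, (0.384)]
```

Request:
play_rows --pt "0 0.0028 -0.0011 0 0 0 0.026" --pt "0 0.0056 -0.0021 0 0 0 0.052" --pt "0 0.0085 -0.0029 0 0 0 0.078" --pt "0 0.0115 -0.0036 0 0 0 0.105" --pt "0 0.014 -0.0041 0 0 0 0.127" --pt "0 0.0164 -0.0044 0 0 0 0.149" --pt "0 0.0184 -0.0046 0 0 0 0.166" --pt "0 0.0199 -0.0047 0 0 0 0.179" --pt "0 0.021 -0.0048 0 0 0 0.187" --pt "0 0.0215 -0.0048 0 0 0 0.192"

```text
clock: 7.4
position: [0.5506, 0.1362, 0.0395]
ee_rot: [[-0.793, 0.61, -0.001], [0.61, 0.793, -0.001], [0.0, -0.001, -1.0]]
wrist_force: [1.8, -0.5, 1.2]
gripper_width: 0.0005
gripper_force: 1.0
```

```bash
python3 -c "
from h import *
where();f=shot('wrist',7);hub_mark(f)
cv2.imwrite('pics/w7.png',f['image'][160:360,360:640,::-1].repeat(2,0).repeat(2,1))"
```

```text
axis in tool [0.0118 0.0578] yaw 142.4 [0.5506 0.1362 0.0395] [ 1.8 -0.5  1.2]
bright deg [(44, 83), (45, 82), (46, 74), (43, 69), (-127, 46), (-129, 40), (-125, 37), (-124, 37)]
```

View pics/w7.png

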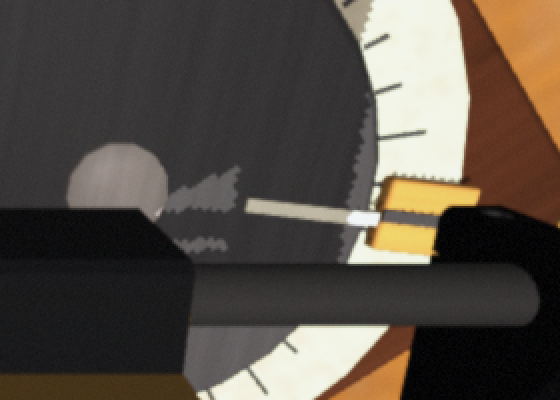

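The crop shows the mark's rim end at (380,217) meeting the rider line at (384,215), so they are aligned to within about 0.5°. Now I'll back off the post and rise.

Request:
play_rows --pt "0 -0.005 0 0 0 0 0" --pt "0 -0.011 0 0 0 0 0" --pt "0 -0.018 0 0 0 0 0" --pt "0 -0.018 0 -0.02 0 0 0" --pt "0 -0.018 0 -0.06 0 0 -0.14" --pt "0 -0.018 0 -0.1 0 0 -0.28" --pt "0 -0.018 0 -0.14 0 0 -0.42" --pt "0 -0.018 0 -0.17 0 0 -0.56" --pt "0 -0.018 0 -0.19 0 0 -0.7" --pt "0 -0.018 0 -0.19 0 0 -0.84"

```text
clock: 8.45
position: [0.567, 0.1255, 0.2334]
ee_rot: [[-0.982, -0.189, 0.006], [-0.189, 0.982, 0.002], [-0.006, 0.001, -1.0]]
wrist_force: [-0.4, 0.2, -0.4]
gripper_width: 0.0005
gripper_force: 0.0
```

Request:
play_rows --pt "0 0 0 0 0 0 -0.14" --pt "0 0 0 0 0 0 -0.28" --pt "0 0 0 0 0 0 -0.42" --pt "0 0 0 0 0 0 -0.56" --pt "0 0 0 0 0 0 -0.7" --pt "0 0 0 0 0 0 -0.84" --pt "0 0 0 0 0 0 -0.98" --pt "0 0 0 0 0 0 -1.12" --pt "0 0 0 0 0 0 -1.26" --pt "0 0 0 0 0 0 -1.387"

```text
clock: 9.45
position: [0.5651, 0.1249, 0.2291]
ee_rot: [[0.006, -1.0, -0.002], [-1.0, -0.006, -0.0], [0.0, 0.002, -1.0]]
wrist_force: [0.1, -0.3, -0.7]
gripper_width: 0.0007
gripper_force: 0.0
```

```bash
python3 -c "
from h import *
where();f=shot('wrist',8);hub_mark(f)
f=dict(np.load('wrist1.npz'));g=dict(np.load('wrist8.npz'))
for n,f in (('1',f),('8',g)):
    hsv=cv2.cvtColor(f['image'],cv2.COLOR_RGB2HSV).astype(int)
    m=(hsv[...,2]<60);v,u=np.nonzero(m);P=ray(f,np.c_[u,v],.044);k=(abs(P[:,0]-.579)<.03)&(P[:,1]<.09)&(P[:,1]>.03)
    if k.any(): print(n,k.sum(),np.percentile(P[k],[2,50,98],axis=0).round(4)[:,:2].tolist())
"
```

```text
axis in tool [-0.0642 -0.0118] yaw -89.7 [0.5651 0.1249 0.2291] [ 0.1 -0.3 -0.7]
bright deg [(-135, 17), (-136, 16), (-138, 15), (-139, 15), (-137, 14), (-128, 14), (-140, 13), (-142, 13)]
1 451 [[0.564, 0.0535], [0.5796, 0.0613], [0.5951, 0.0692]]
8 206 [[0.5637, 0.0523], [0.58, 0.0592], [0.5942, 0.0623]]
```

View pics/wrist8.png

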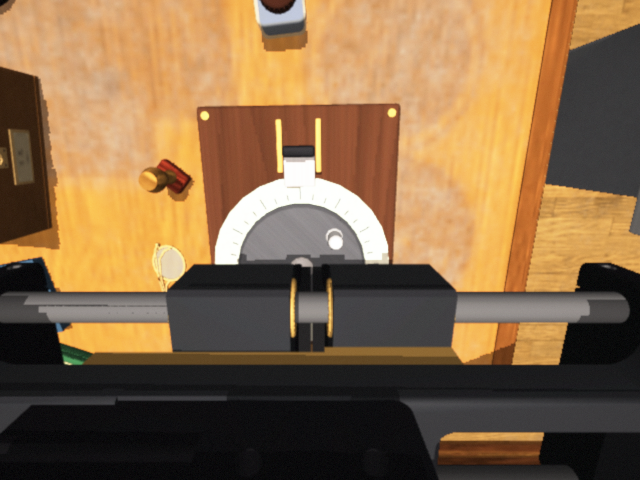

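The wrist view shows the tab top at (298,151), free space on its -y side at (298,120), the ink bottle well clear at (280,15) and the post at (335,240). I'll descend outside the tab.

Request:
play_rows --pt "0 0.035 -0.005 0 0 0 0" --pt "0 0.07 -0.01 0 0 0 0" --pt "0 0.105 -0.014 0.02 0 0 0" --pt "0 0.105 -0.014 0.06 0 0 0" --pt "0 0.105 -0.014 0.1 0 0 0" --pt "0 0.105 -0.014 0.14 0 0 0" --pt "0 0.105 -0.014 0.17 0 0 0" --pt "0 0.105 -0.014 0.188 0 0 0" --pt "0 0.105 -0.014 0.198 0 0 0" --pt "0 0.105 -0.014 0.198 0 0 0"

```text
clock: 10.5
position: [0.5786, 0.02, 0.0301]
ee_rot: [[-0.001, -1.0, -0.003], [-1.0, 0.001, -0.001], [0.001, 0.003, -1.0]]
wrist_force: [-0.1, -0.7, -0.2]
gripper_width: 0.0003
gripper_force: 0.0
```

```bash
python3 -c "
from h import *
where();f=shot('wrist',9);hub_mark(f)"
```

```text
axis in tool [-0.1692  0.0022] yaw -90.0 [0.5786 0.02   0.0301] [-0.1 -0.7 -0.2]
bright deg [(-180, 0), (-179, 0), (-178, 0), (-177, 0), (-176, 0), (-175, 0), (-174, 0), (-173, 0)]
```

View pics/wrist9.png

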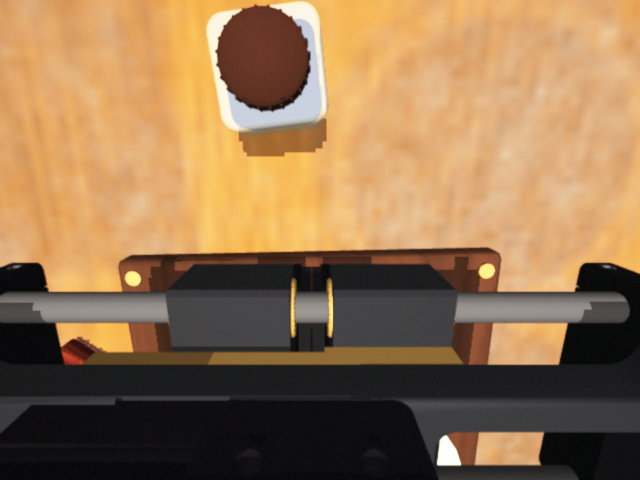

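The wrist view shows the fingers over the base between the two screws at (133,278) and (487,271), with the ink bottle clear at (266,65). Now I'll push the brake slowly.

Request:
play_rows --pt "0 -0.008 0 0 0 0 0" --pt "0 -0.014 0 0 0 0 0" --pt "0 -0.018 0 0 0 0 0" --pt "0 -0.021 0 0 0 0 0" --pt "0 -0.023 0 0 0 0 0" --pt "0 -0.025 0 0 0 0 0" --pt "0 -0.027 0 0 0 0 0" --pt "0 -0.029 0 0 0 0 0" --pt "0 -0.031 0 0 0 0 0" --pt "0 -0.033 0 0 0 0 0"

```text
clock: 11.55
position: [0.5793, 0.0536, 0.0315]
ee_rot: [[0.001, -1.0, -0.0], [-1.0, -0.001, -0.0], [0.0, 0.0, -1.0]]
wrist_force: [-0.3, -2.2, 1.1]
gripper_width: 0.0007
gripper_force: 0.8
```

Request:
play_rows --pt "0 -0.001 0 0 0 0 0" --pt "0 -0.002 0 0 0 0 0" --pt "0 -0.003 0 0 0 0 0" --pt "0 -0.004 0 0 0 0 0" --pt "0 -0.005 0 0 0 0 0" --pt "0 -0.0055 0 0 0 0 0" --pt "0 -0.006 0 0 0 0 0" --pt "0 -0.006 0 0 0 0 0" --pt "0 -0.006 0 0 0 0 0" --pt "0 -0.006 0 0 0 0 0"

```text
clock: 12.55
position: [0.5791, 0.059, 0.0315]
ee_rot: [[0.001, -1.0, -0.001], [-1.0, -0.001, -0.001], [0.001, 0.001, -1.0]]
wrist_force: [-0.1, -5.8, 0.8]
gripper_width: 0.0002
gripper_force: 2.6
```

Request:
play_rows --pt "0 -0.0003 0 0 0 0 0" --pt "0 -0.0006 0 0 0 0 0" --pt "0 -0.0009 0 0 0 0 0" --pt "0 -0.001 0 0 0 0 0" --pt "0 -0.001 0 0 0 0 0" --pt "0 -0.001 0 0 0 0 0" --pt "0 -0.001 0 0 0 0 0" --pt "0 -0.001 0 0 0 0 0" --pt "0 -0.001 0 0 0 0 0" --pt "0 -0.001 0 0 0 0 0"

```text
clock: 13.55
position: [0.5791, 0.0591, 0.0315]
ee_rot: [[0.001, -1.0, -0.001], [-1.0, -0.001, -0.002], [0.002, 0.001, -1.0]]
wrist_force: [2.2, -8.7, 1.0]
gripper_width: 0.0006
gripper_force: 4.2
```

The force rises while the position stays put, so the brake is at its stop. I'll back off, rise, and move to the overview pose.

Request:
play_rows --pt "0 0.004 0 0 0 0 0" --pt "0 0.012 0 0 0 0 0" --pt "0 0.02 0 0 0 0 0" --pt "0 0.02 0 -0.03 0 0 0" --pt "0 0.02 0 -0.07 0 0 0" --pt "0 0.02 0 -0.11 0 0 0" --pt "0 0.02 0 -0.15 0 0 0" --pt "0 0.02 0 -0.19 0 0 0" --pt "0 0.02 0 -0.23 0 0 0" --pt "0 0.02 0 -0.27 0 0 0"

```text
clock: 14.55
position: [0.579, 0.0405, 0.3033]
ee_rot: [[0.001, -1.0, 0.001], [-1.0, -0.001, 0.001], [-0.001, -0.001, -1.0]]
wrist_force: [0.4, 1.1, -0.7]
gripper_width: 0.0004
gripper_force: 0.0
```

Request:
play_rows --pt "0 -0.04 0 0 0 0 0" --pt "0 -0.08 0 0 0 0 0" --pt "0 -0.12 0 0 0 0 0" --pt "0 -0.16 0 0 0 0 0" --pt "0 -0.2 0 0 0 0 0" --pt "0 -0.23 0 0 0 0 0" --pt "0 -0.24 0 0 0 0 0" --pt "0 -0.24 0 0 0 0 0" --pt "0 -0.24 0 0 0 0 0" --pt "0 -0.24 0 0 0 0 0"

```text
clock: 15.55
position: [0.5793, 0.2792, 0.3019]
ee_rot: [[-0.0, -1.0, 0.0], [-1.0, 0.0, 0.0], [-0.0, -0.0, -1.0]]
wrist_force: [0.2, -0.5, 0.2]
gripper_width: 0.0004
gripper_force: 0.0
```

```bash
python3 -c "
from h import *
where();f=shot('wrist',10);hub_mark(f);im=f['image']
print('rider',[ (line_ang(f,(u,v),.023)) for u,v in [(272,186)]])
hsv=cv2.cvtColor(im,cv2.COLOR_RGB2HSV).astype(int)
v,u=np.nonzero(hsv[...,2]<60);P=ray(f,np.c_[u,v],.044);k=(abs(P[:,0]-.579)<.03)&(P[:,1]<.1)&(P[:,1]>.03);print('tab',np.percentile(P[k],[2,50,98],axis=0).round(4)[:,:2].tolist())
cv2.imwrite('pics/fin.png',cv2.resize(im[0:260,180:450,::-1],None,fx=2.2,fy=2.2,interpolation=cv2.INTER_CUBIC))"
```

```text
axis in tool [0.09   0.0027] yaw -90.0 [0.5793 0.2792 0.3019] [ 0.2 -0.5  0.2]
bright deg [(42, 19), (47, 16), (46, 16), (43, 16), (45, 15), (44, 15), (-131, 14), (-129, 14)]
rider [(array([50.85042023]), array([0.08750724]))]
tab [[0.5638, 0.0714], [0.5796, 0.0784], [0.5943, 0.0855]]
```

View pics/fin.png

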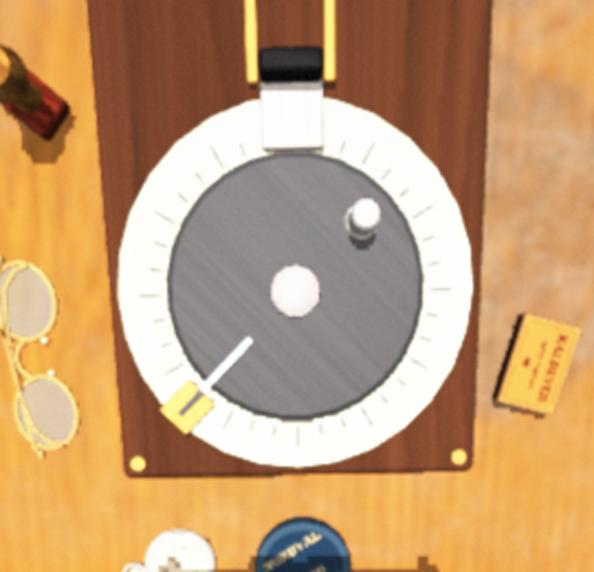

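The picture shows the mark's rim end at (204,390) running straight into the rider line, from (202,392) to (181,414). The shoe is against the dial at (292,150), and the tab moved about 18 mm to its stop. Nothing else has moved.

```bash
python3 -c "
from bench import *
print(sign_off())"
```

```text
the job is handed in; nothing more can be done
None
```

The dial's index mark is lined up with the rider line to about half a degree, the brake is home against its stop, the robot is clear of everything, and the job is handed in; the sign-off returned no verdict.

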